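# Tare the bench scale and centre the small boxed set on its pan

## Robot

A 6-joint arm with a two-finger parallel gripper is mounted at the origin on the work surface; the furniture and walls round the work are solid. World frame = base frame: x ahead of the robot, y to its left, z up, the work surface at z = 0. Lengths are in mm, angles in rad, forces in N, time in s.
With the tool pointing down it reaches from about 350 to 875 mm from the base axis. Payload 4.2 kg.
Tool frame: the origin (TCP) lies midway between the tips of the shut fingers; the grasp point (between the pads) lies 19 mm behind it; z points along the fingers, y is the line along which they close (so a half turn about z gives the same grasp; the last joint's range is limited). The gripper opens to 85 mm and grips with 20 to 120 N. Pads are 22 mm wide; open, the fingers measure 114 mm over their backs; the gripper's body (76 mm by 85 mm) begins 54 mm behind the grasp point. The pads swing forward as they close: fully open they stand 13 mm farther back than shut.
Start: joints at [1.48, 0.385, 0.008, 0, -1.194, -0.259], TCP at [214.161, 587.141, 231.312] pointing down, gripper open.
Joint ranges: [-3.14, 3.14], [-1.21, 2.06], [-1.07, 1.41], [-3.16, 2.05], [-2.99, -0.16], [-3.1, 3.1]. Speed limits (rad/s): [2.79, 2.79, 3.14, 3.14, 3.14, 3.14].

## Interface

Orientations are given as a unit quaternion [w, x, y, z].
In Python, from plant import monitor, cams, close_job gives the robot as it stands. The module is installed in compiled form; this text tells all that it offers.
- The arm moves only by the tool step_arm, never from a script. Its argument "series" is one flat list of numbers, 7 for each row, row after row: the shift along the tool's x, y, z in cm, then the turn, a rotation vector about the tool's x, y, z in rad, then the closure, from 0 (fully open) to 1 (shut). In form: [x, y, z, rx, ry, rz, fingers, x, y, z, rx, ry, rz, fingers, ...]. A call has 1 to 5 rows; each row shifts and turns the commanded pose from where the row before left it, along the tool's axes as they then stand; what a row does not reach is not made up. A row lasts 1/10 s, in which the tool goes at most 50 mm and 8.59 degrees, less where a joint would pass 70% of its speed; a pose out of reach is approached as far as the arm can. A call with a gripper value outside its range is refused whole. The fingers move at their own pace and stop on an object; the grip force is fixed at half the most. Time passes only in rows, so rows that do not move let the fingers close. It gives the time, the measured TCP pose, the force, the opening and the grip force at its end, in the units of the state.
- monitor.sense(): the state, without advancing time (a new reading comes with each control period).
- cams.capture(name): name is "side" or "top" or "wrist"; returns the picture (400x640x3 uint8, red, green, blue); there is no depth.
- cams.get_calibration(name): a dict with "camera_matrix" (3x3 intrinsics, pixels), "eye" and "attitude" of the camera in the world. Camera axes: x right, y up, looking along -z (the intrinsics and any distortion apply to the point x, -y, -z); pixel columns grow to the right and rows downward; lengths in mm; the calibration is good to about 2 mm. The wrist camera is an equidistant fisheye: a pixel r from the principal point sees the ray r / f radians off the axis. A picture is of the moment at which its call begins: read the wrist's pose just before it. get_calibration takes no time and is no camera call; for the wrist camera it gives the pose at the moment of the call.
- close_job(): hands the job in; it is judged then, once.
Trained networks look in the newest picture that a camera, given by its name, has taken for a name from the list of things; names that differ only in an ending like _2 or _b are one class to them, and where a whole thing is asked for, a point or a joint stands for the part that bears it (a point fixed in the world has none). Each returns a list of dicts, best first, with "score" (0 to 1); they miss things now and then, are a little off and sometimes report something else, mostly with a low value. They report only what shows in the picture. A call takes as long as a camera call. They do not tell look-alikes from the thing itself.
- cams.masks_of(camera, label): "region" (400x640 bool, what is visible of it) and "centre" ([column, row] in pixels, amid what is visible of it).
The state is a dict: "time": time; "qpos": joint angles; "joint_velocities": joint speeds; "joint_torque": joint torques, N m; "tcp_pos": TCP position; "tcp_rot": TCP orientation; "wrist_force": force on the tool from outside, world axes, zero at the start; "wrist_torque": the same for the moment, N m; "grip_width": finger opening in mm; "finger_force": force on a finger pad.
Only numpy, scipy, OpenCV 4.12 (cv2) and the standard library are available. Lean on these libraries where they do the work, as an engineer would, in place of code of your own. Each camera call takes 0.05 s, during which the arm holds its last target. There are 200 camera calls.

## Task

Get the smaller of the two boxed sets that stand on the table ready for weighing: lay the box cutter from the scale's pan on the bare table clear of the scale, then press the tare button fully while the pan is empty. Then set the smaller set gently, without dropping it, on the round pan, still standing on its long edge and centred to within a centimetre so that nothing overhangs. Do not press the button once the set is on, and leave the larger set standing where it is.

Things in the scene. Friction and masses are not known exactly. Their poses are not given: they have to be found in the camera images.
- pan_centre (a point): Centre of the top face of the scale's flat round steel pan: diameter 160 mm, no rim, top 45 mm above the table, rigid. The pan is fixed on a grey plinth (215 x 190 mm, top 28 mm above the table) that is fixed to the table and reaches, in this frame, from x = -135 to +80 mm and y = -95 to +95 mm. z is up; -x points to the scale's console with the display and the button.
- tare_top (a point): Centre of the top of the round tare button (diameter 26 mm) on the scale's console, 112 mm in front of (-x) and 45 mm to the left of (+y) the pan's centre in the pan's frame. It is pressed straight down.
- tare (a joint): Tare button travel in m: 0 released, 0.006 fully down (about 4 N); springs back.
- cutter_centre (a point): Centre of the yellow box cutter (flat, 158 mm along its y, 25 mm along its x, 16 mm thick along its z, about 0.08 kg); it starts lying on the pan, its own z up. It is rigid and can be pinched at its centre across the 25 mm; the blade does not move. The table is always bare round x = 0.64, y = 0.09 m (between the scale and the boxed sets), for 160 mm along y and 60 mm to either side in x.
- small_set_centre (a point): Centre of the smaller boxed set, a film-wrapped grey and violet carton of 101 x 131 x 45 mm, about 0.3 kg, standing on a long edge on the table: its z axis (45 mm thickness) and its y axis (131 mm length) are level, its x axis (101 mm) is vertical, pointing down. Its centre is 50.5 mm above what it stands on. Grasp it from above across the 45 mm thickness.
- large_set_centre (a point): Centre of the larger boxed set, same look, 131 x 191 x 45 mm, about 0.6 kg, standing on a long edge in the same way (z and y axes level, x axis down), centre 65.5 mm above the table. It may be in either of the two places left of the scale.
Things that resemble listed ones, but are neither listed nor needed, are in the scene too. What is shaped like the part that bears small_set_centre but blue or yellow is not meant.

How it is judged:
By the outcome, as a careful person would: the job done as asked, in the order asked, and still so for the second after the job is handed in, with the robot touching nothing.
It also fails if it takes over 69 s, if anything falls off the work surface, if the arm or the gripper's body presses on something with over 40 N, if the wrist force passes 120 N, or if a joint passes its speed limit or range.

## Working session

There is one attempt and no reset: what is moved stays moved. The work goes in short steps, Python scripts to look and compute and a tool call to move; the robot and the scene stay as the last step left them, time stands still between calls to the robot, and variables do not carry over. Pictures are saved under pics/ and viewed, at most 10 in all, crops included, and the job is handed in when it is done.

Besides the shell and the picture viewer there is one more tool, called after "Request:" as name(argument=value, ...), one argument or row to a line, values as JSON. step_arm: Moves the arm, as the interface text tells. Its arguments: {"type":"object","properties":{"series":{"type":"array"}},"required":["series"]}

```bash
mkdir -p pics
cat > h.py <<'E'
import numpy as np, cv2
from scipy.spatial.transform import Rotation as R
from plant import monitor, cams, close_job
def save(n,im): cv2.imwrite('pics/'+n+'.png',im[:,:,::-1])
def att(a):
    a=np.array(a,float)
    return a if a.shape==(3,3) else R.from_quat(a,scalar_first=True).as_matrix()
def ray(cal,px):
    K=np.array(cal['camera_matrix']);u=np.array([(px[0]-K[0,2])/K[0,0],(px[1]-K[1,2])/K[1,1]])
    if cal.get('fish'):
        r=np.hypot(*u); s=np.sin(r)/max(r,1e-9); d=np.array([u[0]*s,-u[1]*s,-np.cos(r)])
    else: d=np.array([u[0],-u[1],-1])
    return att(cal['attitude'])@d
def onz(cal,px,z):
    d=ray(cal,px);e=np.array(cal['eye'],float);return e+d*(z-e[2])/d[2]
def cal(n):
    c=dict(cams.get_calibration(n)); c['fish']=(n=='wrist'); return c
E
python3 - <<'E'
from h import *
print(monitor.sense())
for n in ['top','side','wrist']:
    c=cams.get_calibration(n);print(n,c)
    im=cams.capture(n); save(n+'0',im)
    for l in ['pan_centre','tare_top','tare','cutter_centre','small_set_centre','large_set_centre']:
        try:
            for m in cams.masks_of(n,l): print(n,l,round(m['score'],2),np.round(m['centre']),m['region'].sum())
        except Exception as e: print(l,e)
E
```

```text
{'time': 0.0, 'qpos': array([ 1.47962327e+00,  3.85541016e-01,  6.60740217e-03, -4.73909415e-04,
       -1.19400632e+00, -2.58607228e-01]), 'joint_velocities': array([ 0.00058726,  0.00175249,  0.00019372, -0.00048515, -0.00060078,
        0.00053931]), 'joint_torque': array([ 1.66938480e-04, -3.92296600e+01,  1.88400990e+01,  4.18633282e+00,
       -4.71272549e-03, -1.33527216e-07]), 'tcp_pos': array([213.96582558, 586.60326569, 230.22748407]), 'tcp_rot': array([ 1.08646638e-03,  9.84729856e-01, -1.74085938e-01, -1.29844031e-04]), 'wrist_force': array([ 0.74440698, -0.16312761, -0.92043316]), 'wrist_torque': array([ 0.00311066,  0.04057394, -0.0100313 ]), 'finger_force': 0.0, 'grip_width': 85.41731412947136}
top {'camera_matrix': array([[468.17684565,   0.        , 325.2125389 ],
       [  0.        , 468.17684565, 199.27511869],
       [  0.        ,   0.        ,   1.        ]]), 'eye': array([ 362.36316625,   57.74761238, 1049.06758501]), 'attitude': array([ 0.71121037,  0.05479444, -0.0264008 , -0.70034304])}
top pan_centre 0.57 [445. 157.] 7508
top tare_top 0.68 [425. 190.] 115
[... 498 characters left out ...]
00289652,  0.00565208])}
side pan_centre 0.57 [363. 294.] 8821
side tare_top 0.54 [321. 266.] 138
side tare 0.45 [386. 282.] 1111
side cutter_centre 0.84 [385. 282.] 1087
side small_set_centre 0.61 [281. 154.] 887
side small_set_centre 0.59 [305. 185.] 1678
side large_set_centre 0.74 [364. 152.] 1562
wrist {'camera_matrix': array([[309.70691629,   0.        , 322.02185425],
       [  0.        , 309.70691629, 199.95377681],
       [  0.        ,   0.        ,   1.        ]]), 'eye': array([286.55043516, 561.78058708, 373.66381101]), 'attitude': array([-0.56648831,  0.08752829, -0.12508001,  0.8098054 ])}
wrist small_set_centre 0.69 [580.  24.] 3676
wrist small_set_centre 0.56 [438.   2.] 344
```

View pics/top0.png

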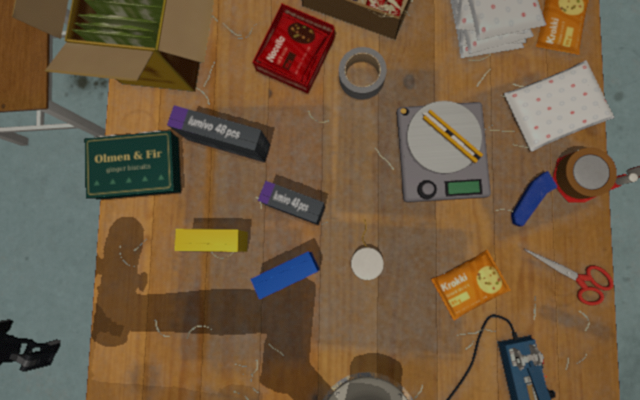

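View pics/side0.png

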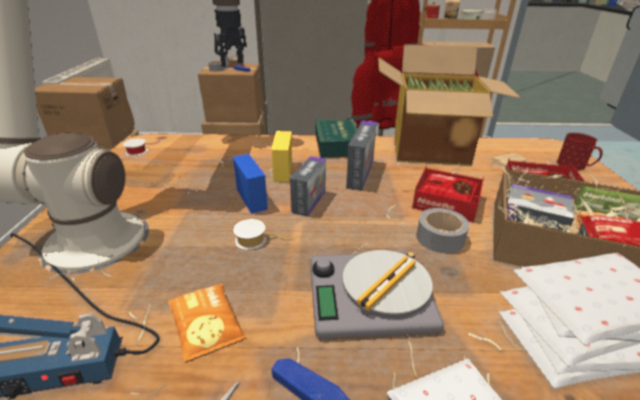

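Top view: the wanted smaller set (grey/violet "lumivo") is at (292,202). It could be confused with the large set (218,134), the blue box (284,276) or the yellow box (207,240). The cutter is at (452,137) on the pan, not the blue knife at (535,198), and the button is at (428,189). Next I fit poses by silhouette and check a close crop.

```bash
cat > fit.py <<'E'
from h import *
from scipy.optimize import minimize
def project(c,P):
    q=(np.asarray(P)-np.array(c['eye']))@att(c['attitude']); K=np.array(c['camera_matrix'])
    if c['fish']:
        v=np.stack([q[:,0],-q[:,1],-q[:,2]],1); rr=np.hypot(v[:,0],v[:,1]); th=np.arctan2(rr,v[:,2])
        s=th/np.maximum(rr,1e-9); return np.stack([K[0,0]*v[:,0]*s+K[0,2],K[1,1]*v[:,1]*s+K[1,2]],1)
    return np.stack([K[0,0]*q[:,0]/-q[:,2]+K[0,2],K[1,1]*-q[:,1]/-q[:,2]+K[1,2]],1)
def box(x,y,yaw,zc,dims): # dims: along yaw axis, across, height
    s=np.array([[a,b,d] for a in(-.5,.5) for b in(-.5,.5) for d in(-.5,.5)])*dims
    return s@R.from_euler('z',yaw).as_matrix().T+[x,y,zc]
def disc(x,y,z,r):
    t=np.linspace(0,2*np.pi,60); return np.stack([x+r*np.cos(t),y+r*np.sin(t),0*t+z],1)
def fit(obs,shape,p0,steps):
    def cost(p):
        t=0
        for c,m in obs:
            h=cv2.convexHull(project(c,shape(p)).astype(np.float32))*8
            r=np.zeros((m.shape[0],m.shape[1]),np.uint8); cv2.fillConvexPoly(r,np.round(h).astype(np.int32),255,cv2.LINE_AA,3)
            r=r/255.; t+=1-np.minimum(r,m).sum()/np.maximum(r,m).sum()
        return t/len(obs)
    s=np.vstack([p0]+[np.array(p0)+np.eye(len(p0))[i]*steps[i] for i in range(len(p0))])
    r=minimize(cost,p0,method='Nelder-Mead',options=dict(initial_simplex=s,maxiter=400))
    return r.x,r.fun
def mask(cam,label,near):
    L=cams.masks_of(cam,label); 
    if not L: return None
    m=min(L,key=lambda m:np.hypot(*(np.array(m['centre'])-near))); 
    return m['region'].astype(float) if np.hypot(*(np.array(m['centre'])-near))<30 else None
E
python3 - <<'E'
from fit import *
ct,cs=cal('top'),cal('side')
it=cams.capture('top'); cams.capture('side')
save('crop0',cv2.resize(it[170:235,240:345],None,fx=6,fy=6,interpolation=cv2.INTER_CUBIC))
print('button',onz(ct,(428,189),45), 'pan rough',onz(ct,(445,136),45))
def run(name,label,nt,ns,shape,yaws,zc,steps):
    mt,ms=mask('top',label,nt),mask('side',label,ns)
    obs=[(c,m) for c,m in((ct,mt),(cs,ms)) if m is not None]
    x,y,_=onz(ct,nt,zc)
    for o in (obs,obs[:1],obs[1:]):
        if o: 
            p,f=min((fit(o,shape,[x,y]+([a] if a is not None else []),steps) for a in yaws),key=lambda t:t[1]); print(name,len(o),np.round(p,3),round(f,3))
Y=[-.6,0,.6,1.2,1.8,2.4]
run('cut','cutter_centre',(453,138),(386,282),lambda p:box(*p,53,(158,25,16)),Y,53,(10,10,.2))
run('small','small_set_centre',(293,202),(305,185),lambda p:box(*p,50.5,(131,45,101)),Y,60,(10,10,.2))
run('large','large_set_centre',(218,134),(364,152),lambda p:box(*p,65.5,(191,45,131)),Y,60,(10,10,.2))
run('pan','pan_centre',(446,150),(370,290),lambda p:np.vstack([disc(*p,45,80)]),[None],45,(10,10))
for c in('top','side'):
    for m in cams.masks_of(c,'tare_top'): print(c,m['centre'],onz(cal(c),m['centre'],45))
E
```

```text
button [ 503.09430884 -121.31020949   45.        ] pan rough [ 619.77634851 -158.81216131   45.        ]
cut 2 [ 621.193 -168.279    0.871] 0.206
cut 1 [ 621.089 -170.887    0.846] 0.207
cut 1 [ 620.889 -167.718    0.885] 0.197
small 1 [466.055 174.254   1.273] 0.093
small 1 [466.055 174.254   1.273] 0.093
large 1 [612.843 325.539   1.271] 0.082
large 1 [612.843 325.539   1.271] 0.082
pan 2 [ 561.172 -173.115] 0.562
pan 1 [ 550.271 -135.509] 0.499
pan 1 [ 565.123 -207.877] 0.509
top [427.7, 186.2] [ 509.16019026 -120.71550014   45.        ]
side [320.5, 264.8] [ 498.63532896 -123.99934811   45.        ]
```

View pics/crop0.png

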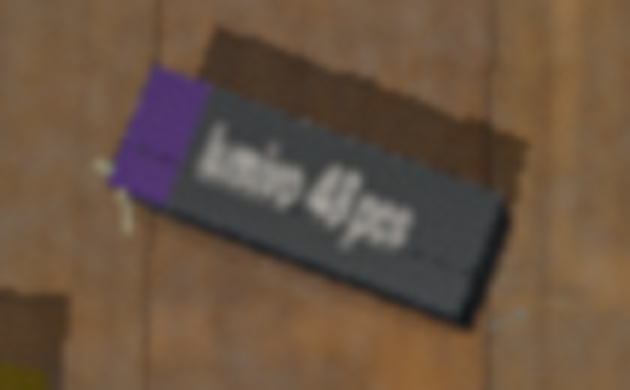

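The crop shows the grey box with the violet end and "lumivo 48 pcs" label, so it's the correct small set, centred at about (292,202). Now moving over the scale.

Request:
step_arm(
  series=[3.56, 3.17, 0, 0, 0, 0, 0, 3.56, 3.17, 0, 0, 0, 0, 0, 3.56, 3.17, 0, 0, 0, 0, 0, 3.56, 3.17, 0, 0, 0, 0, 0, 3.56, 3.17, 0, 0, 0, 0, 0],
)

```text
time: 2.15
tcp_pos: [327.6, 375.5, 231.6]
tcp_rot: [-0.0, 0.985, -0.174, 0.0]
wrist_force: [1.5, 0.0, 0.2]
grip_width: 85.0
finger_force: 0.0
```

Request:
step_arm(
  series=[3.56, 3.17, 0, 0, 0, 0, 0, 3.56, 3.17, 0, 0, 0, 0, 0, 3.56, 3.17, 0, 0, 0, 0, 0, 3.56, 3.17, 0, 0, 0, 0, 0, 3.56, 3.17, 0, 0, 0, 0, 0],
)

```text
time: 2.65
tcp_pos: [440.6, 165.6, 231.8]
tcp_rot: [-0.0, 0.985, -0.174, 0.0]
wrist_force: [0.5, 0.2, -0.3]
grip_width: 85.7
finger_force: 0.0
```

Request:
step_arm(
  series=[3.56, 3.17, 0, 0, 0, 0, 0, 3.56, 3.17, 0, 0, 0, 0, 0, 3.56, 3.17, 0, 0, 0, 0, 0, 3.56, 3.17, 0, 0, 0, 0, 0, 3.56, 3.17, 0, 0, 0, 0, 0],
)

```text
time: 3.15
tcp_pos: [553.6, -44.5, 231.6]
tcp_rot: [-0.0, 0.985, -0.174, 0.0]
wrist_force: [-0.7, 1.3, 0.1]
grip_width: 85.1
finger_force: 0.0
```

Request:
step_arm(
  series=[3.56, 3.17, 0, 0, 0, 0, 0, 3.56, 3.17, 0, 0, 0, 0, 0, 3.56, 3.17, 0, 0, 0, 0, 0, 0, 0, 0, 0, 0, 0.148, 0, 0, 0, 0, 0, 0, 0.148, 0],
)

```text
time: 3.65
tcp_pos: [620.8, -170.4, 230.2]
tcp_rot: [0.0, 0.947, -0.322, -0.001]
wrist_force: [-0.7, 1.2, 0.6]
grip_width: 85.3
finger_force: 0.0
```

Request:
step_arm(
  series=[0, 0, 0, 0, 0, 0.148, 0, 0, 0, 0, 0, 0, 0.148, 0, 0, 0, 0, 0, 0, 0.148, 0, 0, 0, 0, 0, 0, 0.148, 0, 0, 0, 0, 0, 0, 0.148, 0],
)

```text
time: 4.15
tcp_pos: [620.6, -168.5, 231.3]
tcp_rot: [0.0, 0.767, -0.641, -0.0]
wrist_force: [0.1, 0.2, 0.3]
grip_width: 85.5
finger_force: 0.0
```

Request:
step_arm(
  series=[0, 0, 0, 0, 0, 0.148, 0, 0, 0, 0, 0, 0, 0.148, 0, 0, 0, 0, 0, 0, 0.148, 0, 0, 0, 0, 0, 0, 0.148, 0, 0, 0, 0, 0, 0, 0.148, 0],
)

```text
time: 4.65
tcp_pos: [620.6, -168.5, 231.3]
tcp_rot: [-0.0, -0.484, 0.875, 0.0]
wrist_force: [0.8, -0.6, -1.3]
grip_width: 85.4
finger_force: 0.0
```

Request:
step_arm(
  series=[0, 0, 0, 0, 0, 0.148, 0, 0, 0, 0, 0, 0, 0, 0],
)

```text
time: 4.85
tcp_pos: [620.6, -168.5, 231.3]
tcp_rot: [-0.0, -0.421, 0.907, 0.0]
wrist_force: [0.7, 0.1, -0.2]
grip_width: 85.4
finger_force: 0.0
```

```bash
cat >> h.py <<'E'
def tool():
    s=monitor.sense(); Q=att(s['tcp_rot']); return s,np.array(s['tcp_pos']),Q,np.arctan2(Q[1,0],Q[0,0])
E
python3 - <<'E'
from fit import *
s,p,Q,yaw=tool(); print(s['time'],p,Q.round(3),yaw,s['qpos'].round(2))
c=cal('wrist'); im=cams.capture('wrist'); save('w1',im)
m=max(cams.masks_of('wrist','cutter_centre'),key=lambda m:m['score']);print(m['score'],m['centre'])
print(fit([(c,m['region'].astype(float))],lambda q:box(*q,53,(158,25,16)),[621,-168,.87],(8,8,.2)))
for l in('tare_top','pan_centre'):
    for m in cams.masks_of('wrist',l): print(l,m['score'],m['centre'],m['region'].sum(),onz(c,m['centre'],45))
E
```

```text
4.85 [ 620.59456    -168.51548135  231.26803734] [[-0.646 -0.763 -0.   ]
 [-0.763  0.646 -0.   ]
 [ 0.     0.    -1.   ]] -2.2735311318827325 [-0.01  0.42  0.06  0.   -1.21 -0.69]
0.62 [428.3, 141.3]
(array([ 621.  , -168.  ,    0.87]), np.float64(1.0))
tare_top 0.73 [428.1, 142.2] 416 [ 505.26518409 -122.29632248   45.        ]
pan_centre 0.79 [352.0, 154.7] 24736 [ 580.34346051 -165.05150874   45.        ]
```

View pics/w1.png

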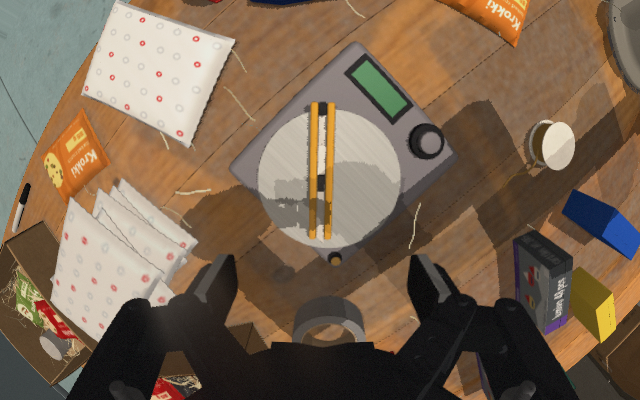

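The wrist view shows the cutter lying vertically, its ends at about (323,103) and (321,240). The pan circle is roughly centred at (329,178) and the button is at (427,140). The network's cutter hit was the button.

Run:
```python
from fit import *
c=cal('wrist')
im=cv2.imread('pics/w1.png'); hsv=cv2.cvtColor(im,cv2.COLOR_BGR2HSV)
roi=np.zeros(im.shape[:2],np.uint8); roi[95:246,300:345]=1
m=((hsv[...,1]>110)&(hsv[...,2]>70)).astype(np.uint8)*roi
n,l,st,ce=cv2.connectedComponentsWithStats(m); print(st[1:][st[1:,4]>40])
pts=np.argwhere(m)[:,::-1].astype(np.float32); h=cv2.convexHull(pts)
M=np.zeros(roi.shape,np.uint8); cv2.fillConvexPoly(M,h.astype(np.int32),1)
print('cut',fit([(c,M.astype(float))],lambda q:box(*q,53,(158,25,16)),[621,-168,.87],(8,8,.2)))
g=[onz(c,p,45)[:2] for p in[(258,180),(401,178),(329,248),(384,131),(277,128),(277,229)]]
from scipy.optimize import least_squares
print('pan',least_squares(lambda q:[np.hypot(*(a-q))-80 for a in g],[620,-165]))
t=(cal('top')); 
# plinth corners z=28: wrist view
print('plinth',[onz(c,p,28)[:2].round(1) for p in[(230,169),(359,42),(456,155)]])
# button triangulation
A=[];b=[]
for cc,px in((c,(427,139)),(t,(428,187)),(cal('side'),(322,267))):
    d=ray(cc,px);d/=np.linalg.norm(d);P=np.eye(3)-np.outer(d,d);A.append(P);b.append(P@cc['eye'])
x=np.linalg.lstsq(np.vstack(A),np.hstack(b),rcond=None);print('btn',x[0],x[1])
```

```text
[[ 309  102   10  137 1067]
 [ 324  102   12  138 1048]]
cut (array([ 623.00156564, -172.30958084,    0.79460495]), np.float64(0.14945841294150697))
pan      message: `ftol` termination condition is satisfied.
     success: True
      status: 2
         fun: [-1.204e+00  3.266e-01  3.751e-01  1.362e+00  1.310e+00
                2.212e+00]
           x: [ 6.185e+02 -1.578e+02]
        cost: 5.081100980645736
         jac: [[-7.446e-01  6.675e-01]
               [ 8.017e-01 -5.978e-01]
               [-6.410e-01 -7.676e-01]
               [ 9.977e-01  6.759e-02]
               [-5.217e-02  9.986e-01]
               [-9.987e-01 -5.132e-02]]
        grad: [ 1.409e-07 -5.051e-07]
  optimality: 5.050744793511086e-07
 active_mask: [ 0.000e+00  0.000e+00]
        nfev: 5
        njev: 5
plinth [array([ 699.3, -241.5]), array([ 493.3, -255.4]), array([482. , -82.4])]
btn [ 504.22768096 -123.49577732   39.60847081] [27.13269478]
```

Request:
step_arm(
  series=[0, -0.2, 4, 0, 0, 0, 0, 0, 0, 4, 0, 0, 0, 0, 0, 0, 4, 0, 0, 0, 0, 0, 0, 3, 0, 0, 0, 0, 0, 0, 2, 0, 0, 0, 0],
)

```text
time: 5.55
tcp_pos: [620.7, -169.7, 58.5]
tcp_rot: [-0.002, -0.421, 0.907, 0.001]
wrist_force: [-0.2, -0.2, 0.6]
grip_width: 85.4
finger_force: 0.0
```

Request:
step_arm(
  series=[0, 0, 1, 0, 0, 0, 0, 0, 0, 0.5, 0, 0, 0, 0, 0, 0, 0, 0, 0, 0, 0, 0, 0, 0, 0, 0, 0, 1, 0, 0, 0, 0, 0, 0, 1],
)

```text
time: 6.05
tcp_pos: [623.0, -169.9, 47.8]
tcp_rot: [0.001, -0.421, 0.907, -0.001]
wrist_force: [-0.2, 0.0, -0.0]
grip_width: 59.0
finger_force: 0.0
```

Request:
step_arm(
  series=[0, 0, 0, 0, 0, 0, 1, 0, 0, 0, 0, 0, 0, 1, 0, 0, 0, 0, 0, 0, 1, 0, 0, 0, 0, 0, 0, 1, 0, 0, 0, 0, 0, 0, 1],
)

```text
time: 6.55
tcp_pos: [622.8, -169.9, 47.2]
tcp_rot: [0.001, -0.421, 0.907, -0.0]
wrist_force: [-0.4, 0.6, 4.4]
grip_width: 23.2
finger_force: 61.2
```

Request:
step_arm(
  series=[0, 0, -1, 0, 0, 0, 1, 0, 0, -3, 0, 0, 0, 1, 0, 0, -4, 0, 0, 0, 1, 0, 0, -4, 0, 0, 0, 1, 0, 0, 0, 0, 0, 0, 1],
)

```text
time: 7.05
tcp_pos: [625.6, -170.5, 173.5]
tcp_rot: [0.005, -0.421, 0.907, -0.004]
wrist_force: [1.3, 0.2, -0.7]
grip_width: 23.4
finger_force: 60.6
```

Request:
step_arm(
  series=[-3.49, 2.58, 0, 0, 0, 0, 1, -3.49, 2.58, 0, 0, 0, 0, 1, -3.49, 2.58, 0, 0, 0, 0, 1, -3.49, 2.58, 0, 0, 0, 0, 1, -3.49, 2.58, 0, 0, 0, 0, 1],
)

```text
time: 7.55
tcp_pos: [635.8, 48.3, 165.7]
tcp_rot: [-0.001, -0.42, 0.907, 0.0]
wrist_force: [0.5, -0.0, -1.3]
grip_width: 23.3
finger_force: 60.6
```

Request:
step_arm(
  series=[-3.49, 2.58, 0, 0, 0, 0, 1, 0, 0, 0, 0, 0, -0.14, 1, 0, 0, 0, 0, 0, -0.14, 1, 0, 0, 0, 0, 0, -0.14, 1, 0, 0, 0, 0, 0, -0.14, 1],
)

```text
time: 8.05
tcp_pos: [638.7, 90.2, 165.4]
tcp_rot: [-0.001, -0.657, 0.754, 0.001]
wrist_force: [-0.3, -0.9, 0.2]
grip_width: 23.6
finger_force: 60.6
```

Request:
step_arm(
  series=[0, 0, 0, 0, 0, -0.14, 1, 0, 0, 0, 0, 0, 0, 1, 0, 0, 0, 0, 0, 0, 1],
)

```text
time: 8.35
tcp_pos: [639.0, 89.9, 165.8]
tcp_rot: [-0.0, -0.705, 0.709, 0.0]
wrist_force: [0.4, -0.4, 0.0]
grip_width: 23.3
finger_force: 60.6
```

Run:
```python
from fit import *
s,p,Q,yaw=tool(); print(s['time'],p,yaw,s['grip_width'],s['finger_force'])
c=cal('wrist'); im=cams.capture('wrist'); cams.capture('side')
save('w2',im)
```

```text
8.35 [639.0444598   89.93018959 165.83196747] -1.5768553396508513 23.270823288381838 60.57911038398743
```

View pics/w2.png

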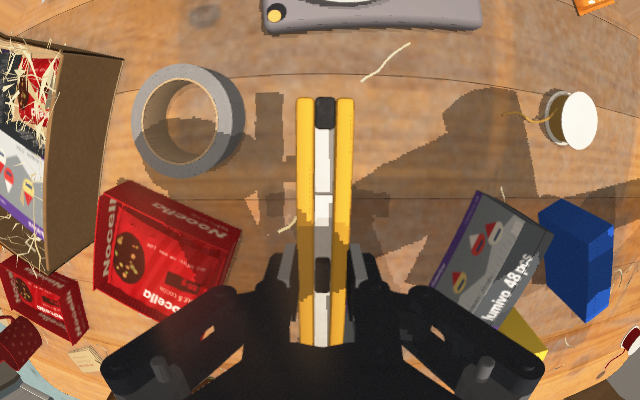

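The wrist view shows the cutter held straight, running (325,100) to (322,345), with bare table below it. Lowering it now.

Request:
step_arm(
  series=[0, 0, 4, 0, 0, 0, 1, 0, 0, 4, 0, 0, 0, 1, 0, 0, 4, 0, 0, 0, 1, 0, 0, 2.5, 0, 0, 0, 1, 0, 0, 1, 0, 0, 0, 1],
)

```text
time: 8.95
tcp_pos: [637.4, 89.3, 8.0]
tcp_rot: [-0.003, -0.705, 0.709, 0.001]
wrist_force: [-0.0, -0.4, -0.9]
grip_width: 23.5
finger_force: 60.5
```

Request:
step_arm(
  series=[0, 0, 0.4, 0, 0, 0, 1, 0, 0, 0.2, 0, 0, 0, 1, 0, 0, 0.1, 0, 0, 0, 1, 0, 0, 0, 0, 0, 0, 1, 0, 0, 0, 0, 0, 0, 1],
)

```text
time: 9.45
tcp_pos: [640.0, 90.2, 5.5]
tcp_rot: [0.001, -0.706, 0.708, -0.0]
wrist_force: [-0.8, -0.1, -1.3]
grip_width: 23.2
finger_force: 60.5
```

Request:
step_arm(
  series=[0, 0, 0.15, 0, 0, 0, 1, 0, 0, 0, 0, 0, 0, 1],
)

```text
time: 9.65
tcp_pos: [639.4, 90.0, 3.0]
tcp_rot: [0.0, -0.706, 0.708, -0.0]
wrist_force: [-0.7, 0.1, -1.0]
grip_width: 23.4
finger_force: 60.5
```

Request:
step_arm(
  series=[0, 0, 0.15, 0, 0, 0, 1, 0, 0, 0, 0, 0, 0, 1],
)

```text
time: 9.85
tcp_pos: [639.6, 90.1, 2.2]
tcp_rot: [0.0, -0.706, 0.708, -0.0]
wrist_force: [-1.0, -0.1, 5.1]
grip_width: 23.3
finger_force: 61.2
```

Request:
step_arm(
  series=[0, 0, 0, 0, 0, 0, 0, 0, 0, 0, 0, 0, 0, 0, 0, 0, 0, 0, 0, 0, 0, 0, 0, 0, 0, 0, 0, 0, 0, 0, 0, 0, 0, 0, 0],
)

```text
time: 10.35
tcp_pos: [639.4, 90.0, 1.1]
tcp_rot: [-0.0, -0.706, 0.708, 0.0]
wrist_force: [0.5, 0.1, -0.2]
grip_width: 85.8
finger_force: 0.0
```

Request:
step_arm(
  series=[0, 0, -1, 0, 0, 0, 0, 0, 0, -3, 0, 0, 0, 0, 0, 0, -4, 0, 0, 0, 0, 0, 0, -4, 0, 0, 0, 0, 0, 0, -4, 0, 0, 0, 1],
)

```text
time: 10.85
tcp_pos: [639.3, 89.9, 163.8]
tcp_rot: [0.0, -0.706, 0.708, -0.0]
wrist_force: [0.2, 0.2, 0.5]
grip_width: 73.3
finger_force: 0.0
```

Request:
step_arm(
  series=[3.53, 2.27, 0, 0, 0, 0, 1, 3.53, 2.27, 0, 0, 0, 0, 1, 3.53, 2.27, 0, 0, 0, 0, 1, 3.53, 2.27, 0, 0, 0, 0, 1, 3.53, 2.27, 0, 0, 0, 0, 1],
)

```text
time: 11.35
tcp_pos: [524.4, -87.3, 162.3]
tcp_rot: [0.001, -0.706, 0.708, -0.0]
wrist_force: [1.3, -0.3, -0.3]
grip_width: -0.0
finger_force: 0.0
```

Request:
step_arm(
  series=[3.53, 2.27, 0, 0, 0, 0, 1, 0, 0, 0, 0, 0, 0, 1, 0, 0, 0, 0, 0, 0, 1],
)

```text
time: 11.65
tcp_pos: [502.5, -122.1, 162.4]
tcp_rot: [0.001, -0.705, 0.709, -0.001]
wrist_force: [-0.5, -0.8, -0.7]
grip_width: 0.1
finger_force: 0.0
```

Run:
```python
from fit import *
s,p,Q,yaw=tool(); print(s['time'],p,yaw,s['grip_width'])
c=cal('wrist'); im=cams.capture('wrist'); save('w3',im)
for m in cams.masks_of('wrist','tare_top'): print(m['score'],m['centre'],m['region'].sum(),onz(c,m['centre'],45),onz(c,m['centre'],40))
```

```text
11.65 [ 502.47322268 -122.12897107  162.39207582] -1.5753934460100278 0.12949801299160968
0.95 [321.7, 191.2] 681 [ 502.82483474 -124.07475237   45.        ] [ 502.84968959 -122.64468022   40.        ]
```

View pics/w3.png

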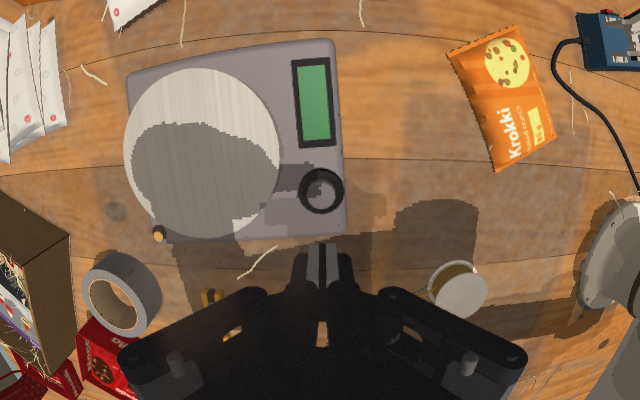

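The wrist view shows the pan empty (circle x 123–280, y 68–238) and the button at (321,191), under the shut fingers. Pressing next.

Request:
step_arm(
  series=[0.1, -0.05, 4, 0, 0, 0, 1, 0, 0, 4, 0, 0, 0, 1, 0, 0, 2, 0, 0, 0, 1, 0, 0, 1, 0, 0, 0, 1, 0, 0, 0, 0, 0, 0, 1],
)

```text
time: 12.25
tcp_pos: [503.2, -121.7, 50.3]
tcp_rot: [-0.001, -0.707, 0.708, 0.001]
wrist_force: [-0.0, 0.5, 0.0]
grip_width: -0.1
finger_force: 0.0
```

Request:
step_arm(
  series=[0, 0, 0.3, 0, 0, 0, 1, 0, 0, 0, 0, 0, 0, 1],
)

```text
time: 12.45
tcp_pos: [504.3, -122.1, 49.3]
tcp_rot: [0.001, -0.706, 0.708, -0.001]
wrist_force: [0.5, 0.6, 0.7]
grip_width: 0.0
finger_force: 0.0
```

Request:
step_arm(
  series=[0, 0, 0.3, 0, 0, 0, 1, 0, 0, 0, 0, 0, 0, 1],
)

```text
time: 12.65
tcp_pos: [504.2, -122.2, 46.2]
tcp_rot: [0.001, -0.706, 0.708, -0.001]
wrist_force: [1.3, 1.3, 3.0]
grip_width: -0.2
finger_force: 1.2
```

Request:
step_arm(
  series=[0, 0, 0.3, 0, 0, 0, 1, 0, 0, 0, 0, 0, 0, 1],
)

```text
time: 12.85
tcp_pos: [504.2, -122.2, 43.1]
tcp_rot: [0.001, -0.706, 0.708, -0.001]
wrist_force: [0.8, 1.8, 4.4]
grip_width: 0.2
finger_force: 2.1
```

Run:
```python
from fit import *
from scipy.optimize import least_squares
im=cv2.imread('pics/w3.png'); hsv=cv2.cvtColor(im,cv2.COLOR_BGR2HSV)
import sys
# camera pose at w3: tool-relative transform from current pose
s,p,Q,y=tool(); c=cal('wrist'); print(s['wrist_force'],p)
T=Q.T@(np.array(c['eye'])-p); A=Q.T@att(c['attitude'])
a=-1.5754; Q0=np.array([[np.cos(a),np.sin(a),0],[np.sin(a),-np.cos(a),0],[0,0,-1]])
c['eye']=np.array([502.5,-122.1,162.4])+Q0@T; c['attitude']=Q0@A
g=[onz(c,q,45)[:2] for q in[(123,152),(280,155),(200,68),(200,238),(145,90),(257,90),(259,215),(142,210)]]
r=least_squares(lambda q:[np.hypot(*(a-q[:2]))-q[2] for a in g],[620,-165,80]);print(r.x,r.fun.round(1))
```

```text
[0.78865263 1.77451624 4.41132756] [ 504.23901397 -122.24051046   43.1067449 ]
[ 618.03341826 -157.14830742   80.69710561] [-1.2 -0.7 -1.2 -1.2 -0.1  2.3 -0.3  2.4]
```

Request:
step_arm(
  series=[0, 0, 0.2, 0, 0, 0, 1, 0, 0, 0, 0, 0, 0, 1],
)

```text
time: 13.05
tcp_pos: [504.3, -122.3, 42.8]
tcp_rot: [0.001, -0.707, 0.708, -0.001]
wrist_force: [-3.8, 2.1, 17.6]
grip_width: 0.1
finger_force: 8.4
```

Request:
step_arm(
  series=[0, 0, 0.15, 0, 0, 0, 1, 0, 0, 0, 0, 0, 0, 1],
)

```text
time: 13.25
tcp_pos: [504.4, -122.3, 42.6]
tcp_rot: [0.001, -0.707, 0.708, -0.001]
wrist_force: [-6.5, 4.6, 25.9]
grip_width: 0.1
finger_force: 12.9
```

Request:
step_arm(
  series=[0, 0, -1, 0, 0, 0, 1, 0, 0, -4, 0, 0, 0, 1, 0, 0, -4, 0, 0, 0, 1, 0, 0, -4, 0, 0, 0, 1, 0, 0, -4, 0, 0, 0, 0],
)

```text
time: 13.75
tcp_pos: [502.0, -122.5, 209.9]
tcp_rot: [-0.001, -0.706, 0.708, 0.001]
wrist_force: [0.5, -0.4, 0.0]
grip_width: 13.5
finger_force: 0.0
```

Request:
step_arm(
  series=[-4.23, 0.54, 0, 0, 0, 0, 0, -4.23, 0.54, 0, 0, 0, 0, 0, -4.23, 0.54, 0, 0, 0, 0, 0, -4.23, 0.54, 0, 0, 0, 0, 0, -4.23, 0.54, 0, 0, 0, 0, 0],
)

```text
time: 14.25
tcp_pos: [475.6, 90.3, 208.4]
tcp_rot: [-0.001, -0.706, 0.708, 0.0]
wrist_force: [1.6, 1.0, -0.7]
grip_width: 84.5
finger_force: 0.0
```

Request:
step_arm(
  series=[-4.23, 0.54, 0, 0, 0, 0, 0, -4.23, 0.54, 0, 0, 0, 0, 0, 0, 0, 0, 0, 0, 0.147, 0, 0, 0, 0, 0, 0, 0.147, 0, 0, 0, 0, 0, 0, 0, 0],
)

```text
time: 14.75
tcp_pos: [465.5, 173.8, 208.2]
tcp_rot: [-0.001, -0.595, 0.804, 0.0]
wrist_force: [-0.7, 0.0, 0.4]
grip_width: 85.2
finger_force: 0.0
```

Run:
```python
from fit import *
s,p,Q,yaw=tool(); print(s['time'],p,yaw,s['grip_width'])
c=cal('wrist'); im=cams.capture('wrist'); 
sh=lambda q:box(*q,50.5,(131,45,101))
for m in cams.masks_of('wrist','small_set_centre'):
    print(m['score'],m['centre'],m['region'].sum())
    print(fit([(c,m['region'].astype(float))],sh,[466,174,1.273],(6,6,.1)))
cv2.polylines(im,[project(c,sh([466,174.3,1.273]))[[1,3,7,5]].round().astype(int)],1,(0,255,0),1)
save('w4',im)
```

```text
14.75 [465.4900299  173.80542602 208.15186324] -1.8670087040112997 85.22377981609131
0.91 [464.4, 146.7] 8674
(array([466.   , 174.   ,   1.273]), np.float64(1.0))
0.79 [413.4, 253.1] 2167
(array([466.   , 174.   ,   1.273]), np.float64(1.0))
0.78 [317.7, 180.8] 7855
(array([466.60031815, 168.24563766,   1.2232631 ]), np.float64(0.04229617382614037))
```

View pics/w4.png

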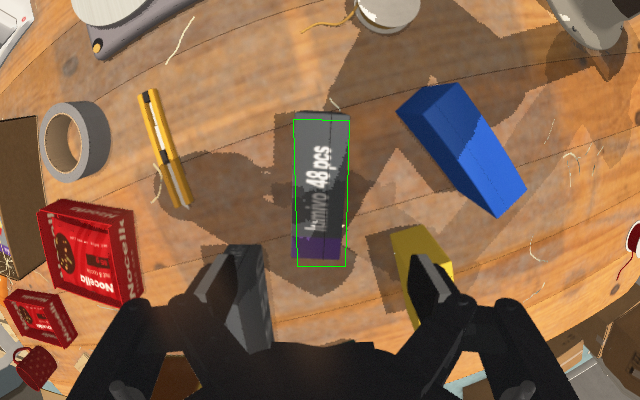

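The wrist view shows the small set at (321,185) and the blue box at (462,150). The yellow box is at (415,265), partly behind the finger, and the cutter lies on the table at (165,148). I check finger clearance to the neighbours before descending.

Run:
```python
from fit import *
ct=cal('top'); cams.capture('wrist'); c=cal('wrist')
sh=lambda q:box(*q,50.5,(131,45,101))
P={}
w=cams.masks_of('wrist','small_set_centre')
def near(L,px): return min(L,key=lambda m:np.hypot(*(np.array(m['centre'])-px)))['region'].astype(float)
cams.capture('top'); t=cams.masks_of('top','small_set_centre')
for m in t: print('top',m['centre'],m['score'])
b=onz(c,(445,105),101); print('blue top guess',b, 'yellow', onz(c,(415,240),101))
P['blue']=min((fit([(c,near(w,(464,147)))],sh,[b[0],b[1],a],(8,8,.2)) for a in(.9,1.3,1.7,2.1)),key=lambda r:r[1])
P['small']=fit([(c,near(w,(318,181)))],sh,[467,168,1.22],(8,8,.1))
y=onz(ct,(207,240),101); print(y)
P['yellow']=min((fit([(ct,near(t,(207,240)))],sh,[y[0],y[1],a],(8,8,.2)) for a in(1.2,1.5,1.8)),key=lambda r:r[1])
a=1.223-np.pi; X=np.array([np.cos(a),np.sin(a)]); Y=np.array([np.sin(a),-np.cos(a)])
for k,(q,f) in P.items():
    pts=(box(*q,0,(131,45,101))[::2,:2]-P['small'][0][:2]); print(k,q.round(3),round(f,3),'tool xy corners',np.round(np.stack([pts@X,pts@Y],1)).tolist())
```

```text
top [304.5, 205.1] 0.82
top [284.1, 275.5] 0.61
blue top guess [343.63476424 126.41328266 101.        ] yellow [395.95032437 237.82587293 101.        ]
[384.75419898 336.70471982 101.        ]
blue [315.812 178.185   2.045] 0.053 tool xy corners [[70.0, 82.0], [103.0, 113.0], [-19.0, 178.0], [14.0, 209.0]]
small [467.004 168.165   1.224] 0.048 tool xy corners [[65.0, -23.0], [66.0, 22.0], [-66.0, -22.0], [-65.0, 23.0]]
yellow [384.754 336.705   1.2  ] 1.0 tool xy corners [[-64.0, 114.0], [-65.0, 159.0], [-195.0, 111.0], [-196.0, 156.0]]
```

Request:
step_arm(
  series=[0.4, -0.25, 2, 0, 0, 0.05, 0, 0, 0, 4, 0, 0, 0, 0, 0, 0, 3, 0, 0, 0, 0, 0, 0, 3, 0, 0, 0, 0, 0, 0, 2.5, 0, 0, 0, 0],
)

```text
time: 15.55
tcp_pos: [467.1, 168.7, 62.4]
tcp_rot: [-0.001, -0.575, 0.818, 0.0]
wrist_force: [1.1, -0.2, -0.1]
grip_width: 85.3
finger_force: 0.0
```

Request:
step_arm(
  series=[0, 0, 1.5, 0, 0, 0, 0, 0, 0, 0, 0, 0, 0, 0, 0, 0, 0, 0, 0, 0, 0, 0, 0, 0, 0, 0, 0, 0.6, 0, 0, 0, 0, 0, 0, 0.6],
)

```text
time: 16.05
tcp_pos: [468.1, 169.7, 50.0]
tcp_rot: [0.001, -0.574, 0.819, 0.0]
wrist_force: [-0.6, 0.0, -0.3]
grip_width: 58.8
finger_force: 0.0
```

Request:
step_arm(
  series=[0, 0, 0, 0, 0, 0, 0.8, 0, 0, 0, 0, 0, 0, 0.8, 0, 0, 0, 0, 0, 0, 0.8, 0, 0, 0, 0, 0, 0, 0.8, 0, 0, 0, 0, 0, 0, 0.8],
)

```text
time: 16.55
tcp_pos: [468.0, 169.8, 49.9]
tcp_rot: [0.001, -0.575, 0.818, -0.0]
wrist_force: [-0.1, -0.3, 5.9]
grip_width: 44.4
finger_force: 62.3
```

Run:
```python
from fit import *
s,p,Q,yaw=tool(); print(s['time'],p,yaw,s['grip_width'],s['finger_force'],s['wrist_force'])
```

```text
16.55 [468.03433819 169.78618194  49.8522386 ] -1.9173667734128803 44.40112962913783 62.33619689941406 [-0.11105489 -0.33190513  5.94182883]
```

Request:
step_arm(
  series=[0, 0, -0.5, 0, 0, 0, 0.8, 0, 0, -1.5, 0, 0, 0, 0.8, 0, 0, -3, 0, 0, 0, 0.8, 0, 0, -3, 0, 0, 0, 0.8, 0, 0, -3, 0, 0, 0, 0.8],
)

```text
time: 17.05
tcp_pos: [466.4, 168.7, 159.2]
tcp_rot: [-0.001, -0.574, 0.819, 0.0]
wrist_force: [0.5, -0.3, -2.6]
grip_width: 44.7
finger_force: 61.7
```

Request:
step_arm(
  series=[0, 0, -2, 0, 0, 0, 0.8, 0, 0, -1, 0, 0, 0, 0.8, 1.2, -1.2, 0, 0, 0, 0, 0.8, 2.5, -2.45, 0, 0, 0, 0, 0.8, 3, -2.95, 0, 0, 0, 0, 0.8],
)

```text
time: 17.55
tcp_pos: [505.9, 83.5, 187.7]
tcp_rot: [-0.001, -0.575, 0.818, 0.001]
wrist_force: [0.1, 0.0, -2.8]
grip_width: 44.6
finger_force: 61.8
```

Request:
step_arm(
  series=[3, -2.95, 0, 0, 0, 0, 0.8, 3, -2.95, 0, 0, 0, 0, 0.8, 3, -2.95, 0, 0, 0, 0, 0.8, 3, -2.95, 0, 0, 0, 0, 0.8, 3, -2.95, 0, 0, 0, 0, 0.8],
)

```text
time: 18.05
tcp_pos: [593.8, -108.9, 187.0]
tcp_rot: [-0.001, -0.574, 0.819, 0.001]
wrist_force: [0.5, 0.7, -2.8]
grip_width: 44.3
finger_force: 61.8
```

Request:
step_arm(
  series=[2.5, -2.45, 0, 0, 0, 0, 0.8, 1.5, -1.45, 0, 0, 0, 0, 0.8, 0, 0, 0, 0, 0, 0, 0.8, 0, 0, 0, 0, 0, 0, 0.8],
)

```text
time: 18.45
tcp_pos: [616.4, -158.4, 186.8]
tcp_rot: [-0.001, -0.574, 0.819, 0.001]
wrist_force: [0.4, -0.2, -2.6]
grip_width: 44.8
finger_force: 62.1
```

Run:
```python
from fit import *
s,p,Q,yaw=tool(); print(s['time'],p,yaw,s['grip_width'],s['finger_force'],s['wrist_force'])
c=cal('wrist'); im=cams.capture('wrist')
z=p[2]-49.9+50.5; sh=lambda q:box(*q,z,(131,45,101))
for m in cams.masks_of('wrist','small_set_centre'):
    print(m['score'],m['centre'],m['region'].sum())
    if abs(m['centre'][0]-320)<40: print(fit([(c,m['region'].astype(float))],sh,[*p[:2],yaw+np.pi],(6,6,.1)))
print('pan proj',project(c,np.array([[618,-157.5,45.]])))
cv2.polylines(im,[project(c,disc(618,-157.5,45,80)).round().astype(int)],1,(0,255,0),1)
save('w5',im)
```

```text
18.45 [ 616.37401764 -158.42482239  186.80298222] -1.9192295071086742 44.78646250798623 62.07676649093628 [ 0.37092428 -0.21071762 -2.55992599]
0.9 [571.3, 315.3] 2828
0.67 [321.6, 224.7] 28319
(array([ 615.81223374, -158.60000663,    1.22290979]), np.float64(0.1890478909040827))
pan proj [[319.67682974 187.6895685 ]]
```

View pics/w5.png

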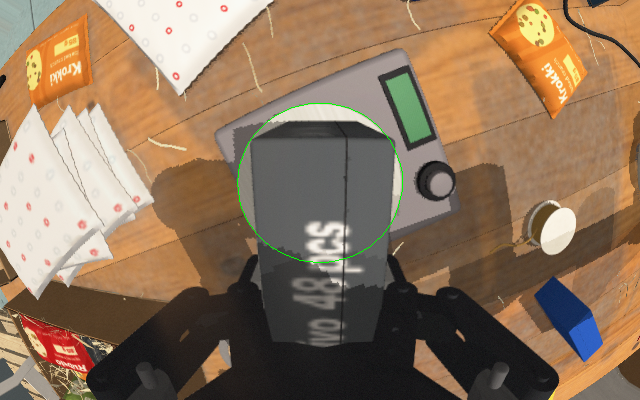

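The wrist view shows the set held upright above the pan. The projected pan circle (green, centred near (320,185)) matches the visible rim, and the button is at (435,181), clear of everything. Lowering with a small correction.

Request:
step_arm(
  series=[-0.2, -0.15, 2, 0, 0, 0, 0.8, 0, 0, 3, 0, 0, 0, 0.8, 0, 0, 2, 0, 0, 0, 0.8, 0, 0, 1.2, 0, 0, 0, 0.8, 0, 0, 0, 0, 0, 0, 0.8],
)

```text
time: 19.05
tcp_pos: [618.2, -156.0, 105.0]
tcp_rot: [-0.002, -0.575, 0.818, 0.001]
wrist_force: [0.1, 0.5, -2.4]
grip_width: 44.6
finger_force: 62.0
```

Request:
step_arm(
  series=[0, 0, 0.3, 0, 0, 0, 0.8, 0, 0, 0.2, 0, 0, 0, 0.8, 0, 0, 0, 0, 0, 0, 0.8],
)

```text
time: 19.35
tcp_pos: [619.9, -156.8, 102.6]
tcp_rot: [0.001, -0.574, 0.819, -0.0]
wrist_force: [0.6, -0.5, -2.6]
grip_width: 44.4
finger_force: 62.0
```

Request:
step_arm(
  series=[0, 0, 0.15, 0, 0, 0, 0.8, 0, 0, 0, 0, 0, 0, 0.8],
)

```text
time: 19.55
tcp_pos: [619.6, -156.9, 100.6]
tcp_rot: [0.0, -0.574, 0.819, -0.0]
wrist_force: [-0.2, 0.7, -1.7]
grip_width: 44.6
finger_force: 62.0
```

Request:
step_arm(
  series=[0, 0, 0.25, 0, 0, 0, 0.8, 0, 0, 0, 0, 0, 0, 0.8],
)

```text
time: 19.75
tcp_pos: [619.3, -156.9, 97.4]
tcp_rot: [-0.0, -0.574, 0.819, 0.0]
wrist_force: [0.5, 0.3, -2.2]
grip_width: 44.4
finger_force: 62.0
```

Request:
step_arm(
  series=[0, 0, 0.15, 0, 0, 0, 0.8, 0, 0, 0, 0, 0, 0, 0.8],
)

```text
time: 19.95
tcp_pos: [619.4, -156.9, 96.0]
tcp_rot: [-0.0, -0.574, 0.819, 0.0]
wrist_force: [0.4, 0.4, -3.3]
grip_width: 44.3
finger_force: 62.0
```

Request:
step_arm(
  series=[0, 0, 0.1, 0, 0, 0, 0.8, 0, 0, 0, 0, 0, 0, 0.8],
)

```text
time: 20.15
tcp_pos: [619.5, -156.9, 95.1]
tcp_rot: [-0.0, -0.574, 0.819, 0.0]
wrist_force: [-0.4, 1.2, -3.1]
grip_width: 44.3
finger_force: 62.0
```

Request:
step_arm(
  series=[0, 0, 0.08, 0, 0, 0, 0.8, 0, 0, 0, 0, 0, 0, 0.8],
)

```text
time: 20.35
tcp_pos: [619.6, -157.0, 95.0]
tcp_rot: [0.0, -0.575, 0.818, -0.0]
wrist_force: [-0.6, -0.0, -0.6]
grip_width: 44.3
finger_force: 62.3
```

Request:
step_arm(
  series=[0, 0, 0.06, 0, 0, 0, 0.8, 0, 0, 0, 0, 0, 0, 0.8],
)

```text
time: 20.55
tcp_pos: [619.6, -157.0, 94.9]
tcp_rot: [0.0, -0.575, 0.818, -0.0]
wrist_force: [-2.9, -0.3, 5.8]
grip_width: 44.8
finger_force: 62.6
```

Request:
step_arm(
  series=[0, 0, 0, 0, 0, 0, 0.3, 0, 0, 0, 0, 0, 0, 0.1, 0, 0, 0, 0, 0, 0, 0, 0, 0, 0, 0, 0, 0, 0, 0, 0, 0, 0, 0, 0, 0],
)

```text
time: 21.05
tcp_pos: [619.6, -156.9, 93.7]
tcp_rot: [-0.0, -0.574, 0.819, 0.0]
wrist_force: [-1.0, 0.4, 0.0]
grip_width: 85.5
finger_force: 0.0
```

Request:
step_arm(
  series=[0, 0, -1, 0, 0, 0, 0, 0, 0, -3, 0, 0, 0, 0, 0, 0, -4, 0, 0, 0, 0, 0, 0, -4, 0, 0, 0, 0, 0, 0, -3, 0, 0, 0, 0],
)

```text
time: 21.55
tcp_pos: [620.2, -157.1, 248.0]
tcp_rot: [0.002, -0.575, 0.818, -0.002]
wrist_force: [0.7, 0.4, 0.5]
grip_width: 85.6
finger_force: 0.0
```

Request:
step_arm(
  series=[-2, 0, 0, 0, 0, 0, 0, 0, 0, 0, 0, 0, 0, 0, 0, 0, 0, 0, 0, 0, 0],
)

```text
time: 21.85
tcp_pos: [626.0, -137.9, 244.1]
tcp_rot: [-0.0, -0.575, 0.818, 0.0]
wrist_force: [-0.0, -0.3, -0.6]
grip_width: 85.5
finger_force: 0.0
```

Run:
```python
from fit import *
s,p,Q,yaw=tool(); print(s['time'],p,yaw,s['grip_width'])
c=cal('wrist'); im=cams.capture('wrist')
sh=lambda q:box(*q,95.5,(131,45,101))
for m in cams.masks_of('wrist','small_set_centre'):
    if abs(m['centre'][0]-320)<60: print(m['score'],fit([(c,m['region'].astype(float))],sh,[619,-158,1.22],(6,6,.1)))
cv2.polylines(im,[project(c,disc(618,-157.5,45,80)).round().astype(int)],1,(0,255,0),1)
save('w6',im)
```

```text
21.85 [ 626.02693851 -137.86376121  244.05367213] -1.9172008308488868 85.47918065225218
0.97 (array([ 619.07647674, -157.75339852,    1.22282699]), np.float64(0.0554607467599163))
0.3 (array([ 619.  , -158.  ,    1.22]), np.float64(1.0))
```

View pics/w6.png

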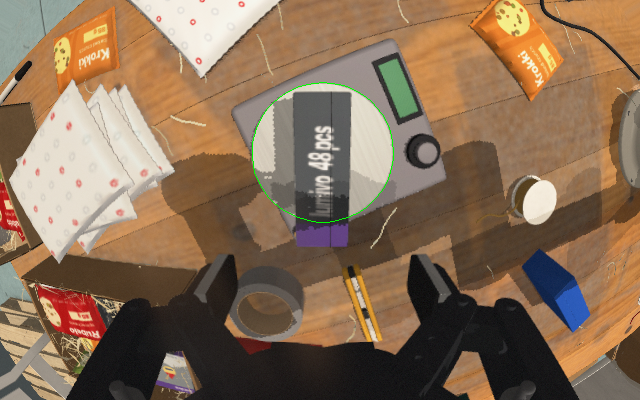

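The set stands at (322,170) on the pan. The silhouette fit puts it about 1 mm off the pan centre, and the pan overlay matches the rim. The cutter lies on the table at (362,303), and the gripper is clear.

```bash
python3 -c "
from h import *
print(close_job())"
```

```text
the job is handed in; nothing more can be done
None
```

The job is handed in: the cutter lies on the bare table, the tare button was pressed to its stop with the pan empty, and the smaller set stands on its long edge about 1 mm from the pan's centre by the wrist camera, with the larger set left alone.

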